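Fetch the jammed floss case from under the low shelf with a reacher

TASK

The grey floss case has slid under the low glass shelf and is jammed beneath the sprung keeper there. Pick up the reacher, squeeze its trigger so that its jaws close on the case under the shelf (firmly enough to draw it out in the jaws, but gently, for a hard squeeze of more than about 16 N at the jaws pops its lid), and draw it out until the whole case lies flat on the open ledge, well clear of the shelf's front. Then lay the reacher down flat on the ledge with its jaws open and let go of it; touch the case with the jaws only, do not push or lean hard on the shelf, and leave the other things where they stand.

Things in the scene. Friction and masses are not known exactly. Their poses are not given: they have to be found in the camera images.
- reacher: Light reacher (154 g, 232 mm long) lying flat. Origin on its underside below the grip centre; x points along it to the jaws, z up. Grey handle plate at y 18 to 26 mm, 40 mm high, faces the trigger; grey cross bars join at x -60 to -48 and 36 to 48 mm, then a 12 mm tube leads to a 72 mm wide head, 16 mm high, at x 117 to 127 mm.
- grip (a point): Grip centre, 26 mm above the reacher's origin: midway between the handle plate and the black trigger plate (y -26 to -18 mm when free, x -25 to 25 mm, 3 to 39 mm high). Take both plates together from above, across the reacher's y: 52 mm wide when free.
- trigger (a joint): Trigger travel towards the handle, m: 0 free, at most 0.022. The moving jaw travels with it, so the jaw gap always equals the width gripped over handle and trigger. Its spring resists with 6 N at 0, 0.5 N more per mm (15 N at 18 mm, jaws on the case). A 4 to 5 N grip holds the tool with open jaws; jaw force = grip force less spring force.
- moving_jaw: Jaw that moves with the trigger, on the reacher's -y side. Origin and axes as the reacher's, shifted along +y by the trigger travel. Rubber pad face at y -26 mm, from x 137 to 171 mm, 3 to 17 mm high; jaw tip at x 172 mm, 33 mm from the middle outside.
- fixed_jaw: Jaw fixed to the handle, on the reacher's +y side, the mirror image of the moving jaw (pad face at y 26 mm, so the free jaws are 52 mm apart). Origin and axes as the reacher's.
- case: Closed grey plastic floss case with a white seam, 44 (x) x 34 (y) x 18 mm, about 35 g, flat on the ledge, its x roughly along the shelf's x; origin under its centre. The keeper presses on its top with about 5 N: drawing it out takes some 5 to 8 N, and jaws pressing under about 6 N slip off. Over 16 N from a jaw pops its lid.
- shelf: Fixed low shelf: clear glass plate 120 (x) x 240 mm (y), underside 50 mm up, 8 mm thick, on stone cheeks 180 mm apart inside. Origin on the ledge under its centre. Open front at x -60 mm; a 22 mm high stone strip closes the back from x 48 mm. Steel keeper under the glass at x -28 to 8 mm, y -6 to 6 mm presses down on the case; free, it hangs 15 mm up.
- perfume: Bystander, to be left alone: amber glass perfume bottle, 36 x 56 mm, 101 mm tall with its round stopper; origin under its centre.
- tweezers: Bystander, to be left alone: brushed steel tweezers lying flat, 95 mm long, 8 mm high; origin under the centre.
- soap_dish: Bystander, to be left alone: white ceramic soap dish with a bar of soap, 85 x 125 x 29 mm; origin under its centre.
- cup: Bystander, to be left alone: white ceramic cup, 72 mm across, 95 mm tall; origin under its centre.
- tin: Bystander, to be left alone: round flat aluminium tin, 68 mm across, 28 mm tall; origin under its centre.
- jar: Bystander, to be left alone: small white jar standing on top of the glass shelf, 40 mm across, 45 mm tall; origin under its centre.

How it is judged:
On the way, in this order (a step that is already met when the one before it is completed fails the run):
1. both jaws press on the case (over 2 N each) while it is still under the shelf (contact force between each of fixed_jaw, moving_jaw and case above 2 N and x of case in the frame of shelf above -0.035 m), for 0.2 s.
2. held between the jaws, the whole case has come out past the shelf's front edge (contact force between each of fixed_jaw, moving_jaw and case above 0.5 N and x of case in the frame of shelf below -0.084 m), for 0.1 s.
At the end, for the whole second after the job is handed in: The case lies flat and at rest on the ledge (4 mm, 0.12 rad), its centre 87 to 300 mm before the shelf's centre, so all of it is out past the front edge; the reacher lies flat on the ledge (5 mm, 0.12 rad), at rest and let go, its trigger sprung back (under 3 mm) (x of case in the frame of shelf between -0.3 and -0.087 m and height (world z) of case between -0.003 and 0.004 m and angle between each of case, reacher's own z axis and vertical below 0.12 rad and linear speed of each of case, reacher below 0.02 m/s and height (world z) of reacher between -0.003 and 0.005 m and value of joint trigger below 0.003 m); the robot touches nothing.
It fails at once if a jaw presses on the case with more than 16 N (its lid pops) (contact force between any of fixed_jaw, moving_jaw and case above 16 N).
It fails at once if the reacher as a whole presses on the shelf with more than 20 N (contact force between reacher and shelf above 20 N).
It fails at once if the robot itself touches the case or pushes on the shelf (over 3 N) (contact force between any of the fingers, the arm and case above 0.5 N or contact force between any of the fingers, the arm and shelf above 3 N).
It fails at once if a bystander is moved by more than 20 mm (distance of any of perfume, tweezers, soap_dish, cup, tin, jar from where it was at the start of the episode above 0.02 m).
It also fails if it takes over 54 s, if anything falls off the work surface, if the arm or the gripper's body presses on something with over 40 N, if the wrist force passes 120 N, or if a joint passes its speed limit or range.

ROBOT

A 7-joint arm with a two-finger parallel gripper is mounted at the origin on the work surface. World frame = base frame: x ahead of the robot, y to its left, z up, the work surface at z = 0. Lengths are in m, angles in rad, forces in N, time in s.
With the tool pointing down it reaches from about 0.4 to 0.85 m from the base axis. Payload 10.4 kg.
Tool frame: the origin (TCP) lies midway between the tips of the shut fingers; the grasp point (between the pads) lies 19 mm behind it (r.grasp_offset is the distance from the TCP to the grasp point, in m); x points along the fingers, y is the direction in which the jaws open and shut, and the axes are right-handed (so a half turn about x gives the same grasp; the last joint's range is limited). The gripper opens to 87 mm and grips with 3 to 60 N. Pads are 19 mm wide; open, the fingers measure 117 mm over their backs; the gripper's body (75 mm by 190 mm) begins 51 mm behind the grasp point.
Start: joints at [-1.21, 0.332, -0.065, 1.46, 0.022, 1.35, -0.088], TCP at [0.234, 0.58, 0.223] pointing down, gripper open.
Joint ranges: [-2.6, 2.6], [-0.5, 2.12], [-1.47, 1.34], [0.16, 2.42], [-1.27, 4.41], [0.06, 2.06], [-2.6, 2.6]. Speed limits (rad/s): [2.22, 2.22, 2.79, 2.79, 3.14, 3.14, 3.14].

INTERFACE

Orientations are given as a unit quaternion [x, y, z, w].
In Python, from bench import r, vision, close_job gives the robot as it stands. The module is installed in compiled form; this text tells all that it offers.
- The arm moves only by the shell command python3 -m pendant 'ROWS' [OPENING] [FORCE]. ROWS is text: rows parted by semicolons, each of 6 numbers parted by spaces: the shift along the tool's x, y, z in units of 0.25 m (1.0 is 0.25 m), then the turn, a rotation vector about the tool's x, y, z in units of 1.5 rad (1.0 is 1.5 rad). A call has 1 to 8 rows; each row is the pose to reach, as a shift and turn from the pose commanded when the call began, along the tool's axes at that moment; what a row does not reach only later rows make up. A row lasts 1/10 s, in which the tool goes at most 50 mm and 8.59 degrees, less where a joint would pass 70% of its speed; a pose out of reach is approached as far as the arm can. A call with a number of a shift or a turn outside -1 to 1 is refused whole. A call with a gripper value outside its range is refused whole. OPENING is the gripper command: -1 is shut, 1 is fully open, values between are in proportion, set as the call begins (- or left out, the last holds). The fingers move at their own pace and stop on an object; FORCE is the grip in N (left out, the last holds). Time passes only in rows, so rows that repeat a pose let the fingers close. It gives the time, the measured TCP pose, the force and the opening at its end, in the units of the state.
- r.read_state(): the state, without advancing time (a new reading comes with each control period).
- vision.camera(name): name is "scene" or "side" or "wrist"; returns (picture, depth): 420x560x3 uint8, blue, green, red; 420x560 float32, m along the optical axis (not along the pixel's ray), 0 where there is no reading.
- vision.get_calibration(name): a dict with "camera_matrix" (3x3 intrinsics, pixels), "rvec" (rotation vector, rad) and "tvec" (3), from world to camera coordinates, as OpenCV has them. Camera axes: x right, y down, z forward; pixel columns grow to the right and rows downward; lengths in m; the calibration is good to about 2 mm. A picture is of the moment at which its call begins: read the wrist's pose just before it. get_calibration takes no time and is no camera call; for the wrist camera it gives the pose at the moment of the call.
- close_job(): hands the job in, once; it reports no verdict.
The state is a dict: "time": time; "joint_positions": joint angles; "joint_vel": joint speeds; "joint_torque": joint torques, N m; "ee_pos": TCP position; "eef_rot": TCP orientation; "ft_force": force on the tool from outside, world axes, zero at the start; "torque": the same for the moment, N m; "width": finger opening in m.
Only numpy, scipy, OpenCV 4.12 (cv2) and the standard library are available. Lean on these libraries where they do the work, as an engineer would, in place of code of your own. Each camera call takes 0.05 s, during which the arm holds its last target. There are 200 camera calls.

## Working session

There is one attempt and no reset: what is moved stays moved. The work goes in short steps, Python scripts to look and compute and a shell command to move; the robot and the scene stay as the last step left them, time stands still between calls to the robot, and variables do not carry over. Pictures are saved under pics/ and viewed, about 8 in all and at most 12, crops included, and the job is handed in when it is done.

```bash
mkdir -p pics; cat > h.py <<'E'
import numpy as np, cv2
from bench import r, vision
from scipy.spatial.transform import Rotation as R
def cap(n):
    c=vision.get_calibration(n); p,d=vision.camera(n)
    return p,d,c
def pts(d,c):
    """depth image -> world points HxWx3"""
    K=np.array(c["camera_matrix"]);M=cv2.Rodrigues(np.array(c["rvec"],float))[0];t=np.array(c["tvec"],float).ravel()
    v,u=np.mgrid[:d.shape[0],:d.shape[1]]
    P=np.dstack([(u-K[0,2])/K[0,0]*d,(v-K[1,2])/K[1,1]*d,d])
    return (P-t)@M
def ray(c,uv,z):
    K=np.array(c["camera_matrix"]);M=cv2.Rodrigues(np.array(c["rvec"],float))[0];t=np.array(c["tvec"],float).ravel()
    o=-M.T@t; q=np.c_[np.atleast_2d(uv),np.ones(len(np.atleast_2d(uv)))]@np.linalg.inv(K).T@M
    return o+q*((z-o[2])/q[:,2])[:,None]
E
python3 - <<'E'
from h import *
print(r.read_state())
for n in("scene","side","wrist"):
    p,d,c=cap(n); cv2.imwrite(f"pics/{n}0.png",p); np.savez(f"pics/{n}0.npz",p=p,d=d,**{k:np.array(c[k]) for k in("camera_matrix","rvec","tvec")})
    M=cv2.Rodrigues(np.array(c["rvec"],float))[0];print(n,-M.T@np.array(c["tvec"]).ravel(),M[2],(d==0).mean())
E
```

```text
{'time': 0.0, 'joint_positions': array([-1.20959744,  0.3328821 , -0.0646977 ,  1.46095604,  0.02157724,
        1.34988192, -0.08848801]), 'joint_vel': array([ 0.0008344 ,  0.00073489, -0.00056852, -0.00156627, -0.00037833,
       -0.00033948,  0.00114301]), 'joint_torque': array([ 7.13348090e-04, -6.23255396e+01,  2.51320977e-02, -3.89902210e+01,
       -6.13814872e-02,  3.96105624e-02,  1.40867296e-04]), 'ee_pos': array([0.23388212, 0.57916918, 0.2217405 ]), 'eef_rot': array([ 0.13435288,  0.69420957, -0.13535313,  0.69404748]), 'ft_force': array([ 0.22589624, -0.35493904, -0.34003035]), 'torque': array([-0.00581355, -0.00198238,  0.01462502]), 'width': 0.0869400680306228}
scene [ 1.25284724 -0.53480432  0.64143246] [-0.63468976  0.53251436 -0.55999764] 0.00423469387755102
side [0.28166292 0.64548138 0.49019013] [ 0.3558923  -0.77583566 -0.52097957] 0.08543367346938775
wrist [0.16639031 0.60711236 0.38387356] [ 0.24561282 -0.10032561 -0.96416239] 0.004209183673469388
```

View pics/scene0.png

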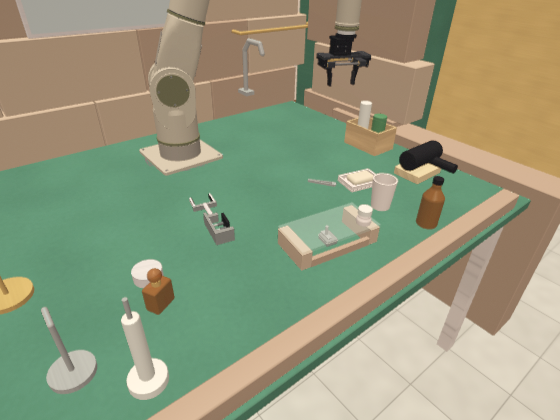

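View pics/side0.png

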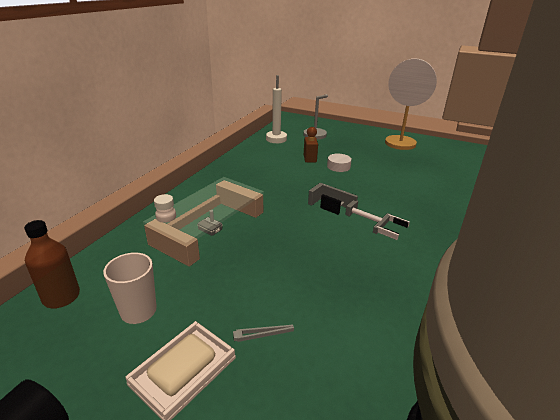

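The scene camera shows the reacher near (215,222) with its jaws up-left, and the shelf at (330,232) with the case inside near (328,237). The side camera shows the shelf at (205,215), the case at (210,225), the reacher at (355,205) and its jaws at (395,230).

```bash
python3 - <<'E'
from h import *
for n in("scene","side"):
    f=np.load(f"pics/{n}0.npz"); W=pts(f["d"],f); ok=(f["d"]>0)&(W[...,2]>0.006)&(W[...,2]<.13)&(W[...,0]>.3)&(W[...,0]<1.1)&(abs(W[...,1])<.5)
    k,l,s,_=cv2.connectedComponentsWithStats(ok.astype(np.uint8))
    for i in range(1,k):
        if s[i,4]<40: continue
        Q=W[l==i]; rc=cv2.minAreaRect((Q[:,:2]*1000).astype(np.float32))
        print(n,s[i],"rect c",np.round(rc[0]),np.round(rc[1]),round(rc[2],1),"zmax %.3f"%Q[:,2].max())
s=np.load("pics/scene0.npz")["p"]; a=cv2.resize(s[180:270,180:390],None,fx=3.8,fy=3.3,interpolation=cv2.INTER_CUBIC)[:300]
t=np.load("pics/side0.npz")["p"]; b=cv2.resize(t[170:270,140:420],None,fx=2.85,fy=3,interpolation=cv2.INTER_CUBIC)[:300]
cv2.imwrite("pics/crop0.png",np.vstack([a[:,:798],b[:,:798]]))
E
```

```text
scene [ 338  169   60   40 1234] rect c [612. 369.] [129. 227.] 78.0 zmax 0.096
scene [416 184  29  44 858] rect c [828. 346.] [59. 37.] 26.0 zmax 0.130
scene [189 194  46  50 763] rect c [ 437. -125.] [ 71. 234.] 74.9 zmax 0.041
scene [ 278  203  102   66 3949] rect c [711.  71.] [243. 125.] 81.0 zmax 0.103
scene [  147   204   349   216 11822] rect c [917.   4.] [993.  52.] 89.9 zmax 0.052
scene [ 131  260   43   54 1460] rect c [ 596. -361.] [ 67. 158.] 84.3 zmax 0.100
scene [ 126  333   43   66 1712] rect c [ 805. -462.] [69. 65.] 78.8 zmax 0.130
side [266 102  21  40 448] rect c [ 801. -455.] [67. 68.] 27.1 zmax 0.130
side [    0   115   264   193 15264] rect c [788. -40.] [919. 309.] 89.9 zmax 0.130
side [304 127  14  35 403] rect c [ 644. -363.] [36. 54.] 27.2 zmax 0.101
side [327 154  24  16 337] rect c [ 550. -351.] [66. 64.] 27.5 zmax 0.030
side [ 308  183  102   56 1465] rect c [ 437. -120.] [ 74. 233.] 78.1 zmax 0.042
side [ 103  253   53   70 2808] rect c [680. 328.] [71. 71.] 29.0 zmax 0.097
side [ 125  321  111   99 4988] rect c [544. 387.] [126.  86.] 77.1 zmax 0.032
side [233 325  61  14 324] rect c [473. 276.] [94. 18.] 38.5 zmax 0.010
```

View pics/crop0.png

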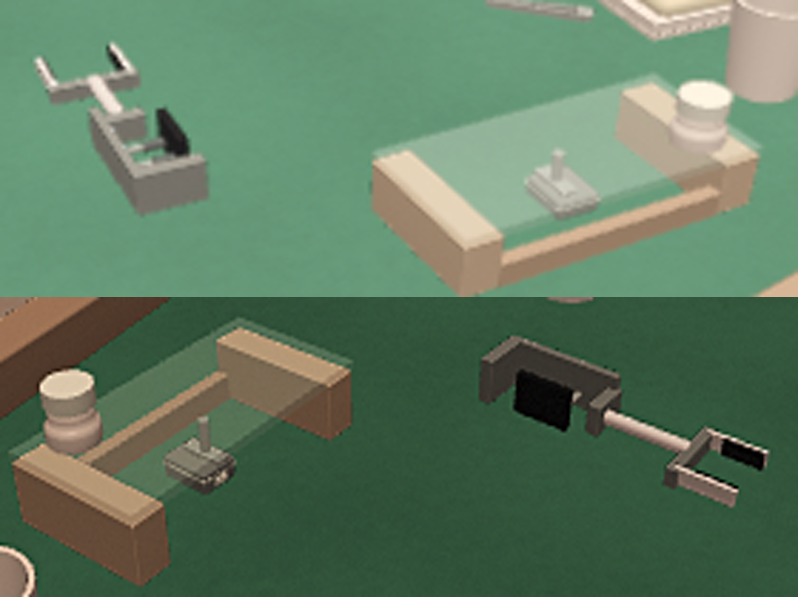

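```bash
T='0 -0.656 0.988 0 0 0'; python3 -m pendant '0 -0.656 0.988 0 0 0;0 -0.656 0.988 0 0 0;0 -0.656 0.988 0 0 0;0 -0.656 0.988 0 0 0;0 -0.656 0.988 0 0 0;0 -0.656 0.988 0 0 0;0 -0.656 0.988 0 0 0'
python3 -m pendant '-0.08 -0.656 0.988 -0.15 0 0;-0.08 -0.656 0.988 -0.15 0 0;-0.08 -0.656 0.988 -0.15 0 0;-0.08 -0.656 0.988 -0.15 0 0;-0.08 -0.656 0.988 -0.15 0 0;-0.08 -0.656 0.988 -0.15 0 0;-0.08 -0.656 0.988 -0.15 0 0;-0.08 -0.656 0.988 -0.15 0 0'
python3 - <<'E'
from h import *
p,d,c=cap("wrist"); cv2.imwrite("pics/w1.png",p); np.savez("pics/w1.npz",p=p,d=d,**{k:np.array(c[k]) for k in("camera_matrix","rvec","tvec")})
W=pts(d,c)
for v in range(0,420,60): print(v,[tuple(np.round(W[v,u]*1000).astype(int)) for u in range(40,560,80)])
E
```

```text
time: 0.85
ee_pos: [0.4059, 0.3287, 0.2227]
eef_rot: [0.138, 0.693, -0.139, 0.694]
ft_force: [0.8, 0.7, -0.5]
width: 0.0871
time: 1.65
ee_pos: [0.5696, 0.0895, 0.2422]
eef_rot: [0.057, 0.705, -0.057, 0.705]
ft_force: [0.9, 0.6, -0.4]
width: 0.0871
0 [(np.int64(315), np.int64(-150), np.int64(-1)), (np.int64(329), np.int64(-60), np.int64(-1)), (np.int64(345), np.int64(31), np.int64(0)), (np.int64(360), np.int64(122), np.int64(1)), (np.int64(375), np.int64(212), np.int64(0)), (np.int64(390), np.int64(303), np.int64(1)), (np.int64(405), np.int64(393), np.int64(0))]
60 [(np.int64(375), np.int64(-173), np.int64(0)), (np.int64(390), np.int64(-79), np.int64(-1)), (np.int64(406), np.int64(17), np.int64(0)), (np.int64(422), np.int64(111), np.int64(0)), (np.int64(437), np.int64(206), np.int64(-1)), (np.int64(453), np.int64(301), np.int64(0)), (np.int64(469), np.int64(396), np.int64(0))]
120 [(np.int64(441), np.int64(-199), np.int64(-1)), (np.int64(457), np.int64(-99), np.int64(-1)), (np.int64(474), np.int64(1), np.int64(0)), (np.int64(490), np.int64(100), np.int64(1)), (np.int64(506), np.int64(
[... 716 characters left out ...]
.int64(670), np.int64(356), np.int64(65))]
300 [(np.int64(529), np.int64(35), np.int64(336)), (np.int64(538), np.int64(47), np.int64(325)), (np.int64(691), np.int64(-36), np.int64(58)), (np.int64(708), np.int64(64), np.int64(57)), (np.int64(723), np.int64(164), np.int64(58)), (np.int64(556), np.int64(141), np.int64(321)), (np.int64(549), np.int64(154), np.int64(336))]
360 [(np.int64(536), np.int64(44), np.int64(351)), (np.int64(538), np.int64(61), np.int64(351)), (np.int64(541), np.int64(77), np.int64(351)), (np.int64(544), np.int64(94), np.int64(350)), (np.int64(546), np.int64(110), np.int64(351)), (np.int64(549), np.int64(126), np.int64(351)), (np.int64(552), np.int64(143), np.int64(351))]
```

View pics/w1.png

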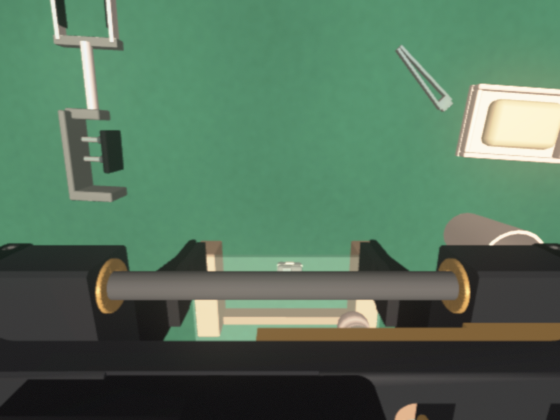

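The wrist picture (robot base side up, world +y to the right) shows the reacher at (90,110), its trigger at (112,150), and the case half hidden behind the gripper at (289,265). A small forward shift should uncover it.

```bash
python3 -m pendant '0 0 0.36 0 0 0;0 0 0.36 0 0 0;0 0 0.36 0 0 0'
python3 - <<'E'
from h import *
p,d,c=cap("wrist"); np.savez("pics/w2.npz",p=p,d=d,**{k:np.array(c[k]) for k in("camera_matrix","rvec","tvec")})
cv2.imwrite("pics/w2.png",cv2.resize(p[120:270,170:400],None,fx=3.4,fy=3.4,interpolation=cv2.INTER_CUBIC))
for n in("scene0","side0","w2"):
    f=np.load(f"pics/{n}.npz"); W=pts(f["d"],f); ok=(f["d"]>0)&(abs(W[...,2]-.058)<.0035)&(abs(W[...,0]-.711)<.12)&(abs(W[...,1]-.071)<.17)
    k,l,s,_=cv2.connectedComponentsWithStats(ok.astype(np.uint8)); i=1+np.argmax(s[1:,4]); rc=cv2.minAreaRect((W[l==i][:,:2]*1000).astype(np.float32)); print(n,rc,s[i])
W=pts(np.load("pics/w1.npz")["d"],np.load("pics/w1.npz")); z=W[...,2]; ok=(z>.006)&(z<.06)&(W[...,1]<-.05)&(W[...,0]<.6)
Q=W[ok];print("reacher w1",len(Q),cv2.minAreaRect((Q[:,:2]*1000).astype(np.float32)))
E
```

```text
time: 2.0
ee_pos: [0.6599, 0.0775, 0.2395]
eef_rot: [0.055, 0.706, -0.056, 0.704]
ft_force: [-0.4, 0.4, -1.5]
width: 0.0868
scene0 ((711.7180786132812, 70.95133972167969), (242.9494171142578, 123.7704086303711), 80.64313507080078) [ 278  203  102   51 2279]
side0 ((711.5712280273438, 72.01264190673828), (242.8939666748047, 123.45845794677734), 80.59054565429688) [ 143  177  121   67 3378]
w2 ((703.4407348632812, 73.80217742919922), (240.60926818847656, 108.48611450195312), 80.66641235351562) [  179   183   212    88 15988]
reacher w1 6177 ((437.69256591796875, -115.11308288574219), (73.02667236328125, 225.76666259765625), 81.03837585449219)
```

View pics/w2.png

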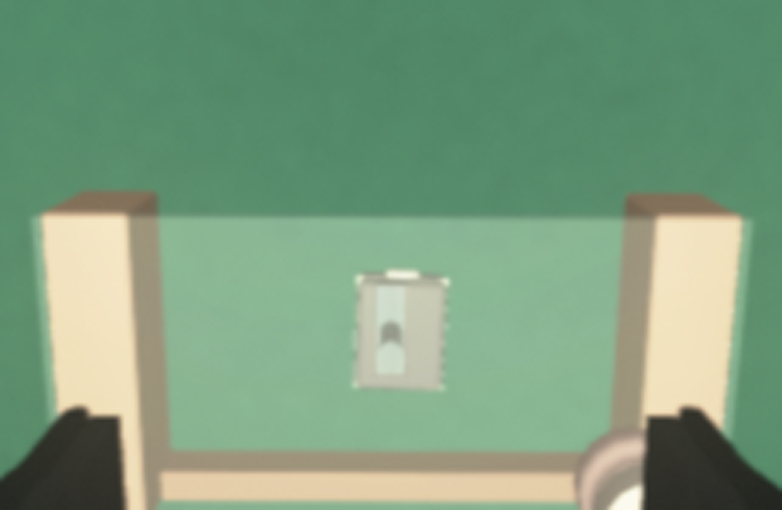

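The crop shows the case clearly through the glass, with top-face corners at about (358,277), (448,280), (445,388) and (356,388). The keeper sits slightly left of its middle.

```bash
python3 - <<'E'
from h import *
f=np.load("pics/w2.npz")
g=np.array([[358,277],[448,280],[445,388],[356,388]])/3.4+[170,120]
P=ray(f,g,.018)*1000; c=P.mean(0)
print(np.round(P),c, "sides",np.linalg.norm(P-np.roll(P,1,0),axis=1))
a=np.radians(-9.37); S=np.array([[np.cos(a),-np.sin(a)],[np.sin(a),np.cos(a)]]); o=np.array([711.6,71.5])
print("case in shelf",(c[:2]-o)@S, "yaw",[np.degrees(np.arctan2(*(P[j]-P[i])[1::-1])) for i,j in((0,3),(1,2))])
st=r.read_state(); Rm=R.from_quat(st["eef_rot"]).as_matrix(); print(Rm, st["joint_positions"])
for z in(.058,.05): print("front edge",ray(f,np.array([[160,216],[625,216]])/3.4+[170,120],z)*1000)
E
```

```text
[[678.  66.  18.]
 [685.  99.  18.]
 [727.  92.  18.]
 [722.  58.  18.]] [703.05178997  78.48842518  18.        ] sides [44.34136537 33.98909644 43.16105128 34.56451654]
case in shelf [-9.57193702  5.50345371] yaw [np.float64(-10.43962076756871), np.float64(-9.686541603799633)]
[[-2.86369275e-03  1.56462751e-01  9.87679709e-01]
 [-7.33127723e-04  9.87683165e-01 -1.56465424e-01]
 [-9.99995631e-01 -1.17216428e-03 -2.71371394e-03]] [-0.4478715   0.42177556  0.36691607  1.33724412 -0.14885759  1.41240954
  1.32714206]
front edge [[637.91354614   6.49252288  58.        ]
 [662.31883874 159.24832783  58.        ]]
front edge [[639.06582048   4.55639018  50.        ]
 [664.03905662 160.86702538  50.        ]]
```

```bash
python3 -m pendant '0 -0.94 -0.37 0.06 0 0;0 -0.94 -0.37 0.06 0 0;0 -0.94 -0.37 0.06 0 0;0 -0.94 -0.37 0.06 0 0;0 -0.94 -0.37 0.06 0 0;0 -0.94 -0.37 0.06 0 0;0 -0.94 -0.37 0.06 0 0;0 -0.94 -0.37 0.06 0 0'
python3 - <<'E'
from h import *
p,d,c=cap("wrist"); np.savez("pics/w3.npz",p=p,d=d,**{k:np.array(c[k]) for k in("camera_matrix","rvec","tvec")}); cv2.imwrite("pics/w3.png",p)
W=pts(d,c)*1000; z=W[...,2]
for lo,hi in((6,60),(30,44),(6,20)):
    ok=(z>lo)&(z<hi)&(W[...,1]<0)&(W[...,1]>-260)&(W[...,0]<600); Q=W[ok]; print(lo,hi,len(Q),cv2.minAreaRect(Q[:,:2].astype(np.float32)))
print(r.read_state()["ee_pos"])
E
```

```text
time: 2.85
ee_pos: [0.53, -0.1387, 0.2427]
eef_rot: [0.087, 0.702, -0.086, 0.702]
ft_force: [0.6, 0.6, -0.3]
width: 0.0869
6 60 4023 ((436.64971923828125, -121.50587463378906), (70.95093536376953, 226.09478759765625), 75.9511947631836)
30 44 1309 ((495.9105529785156, -132.44482421875), (51.67512893676758, 104.41258239746094), 77.80998229980469)
6 20 2211 ((430.9805908203125, -120.81098937988281), (70.9965591430664, 214.14706420898438), 75.31160736083984)
[ 0.53015787 -0.13866093  0.24253882]
```

View pics/w3.png

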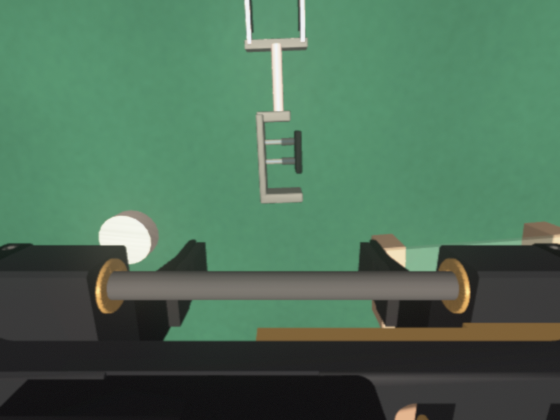

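The picture shows the reacher whole but for its jaw tips: head at (276,44), handle plate at u≈262, trigger plate at (298,152), rear bar at row 196.

```bash
python3 - <<'E'
from h import *
f=np.load("pics/w3.npz"); W=pts(f["d"],f)*1000; z=W[...,2]
def band(x0,x1,o,e):  # reacher-frame slice
    s=(W[...,:2]-o)@e; n=(W[...,:2]-o)@np.array([-e[1],e[0]]); return s,n
o=np.array([490.,-131]); y=166.
for it in range(3):
    e=np.array([np.cos(np.radians(y)),np.sin(np.radians(y))]); s,n=band(0,0,o,e)
    # head mid (symmetric +-36), tube centre line and trigger
    A=(z>6)&(s>60)&(s<112)&(abs(n)<15); t=np.polyfit(s[A],n[A],1)
    T=(z>30)&(z<44)&(abs(s)<25)&(n<-10); H=(z>30)&(z<44)&(abs(s)<25)&(n>10)
    hd=(z>6)&(s>112)&(s<130)&(abs(n)<45); rear=(z>30)&(s<-40)&(s>-80)&(abs(n)<40)
    print(y,o,"tube fit",t,"handle slope",np.polyfit(s[H],n[H],1),"trig n",np.percentile(n[T],[2,98]),"handle n",np.percentile(n[H],[2,98]),"head n",np.percentile(n[hd],[1,99]),"rear s",np.percentile(s[rear],[1,99]))
    L=(z>30)&(z<44)&(s>-55)&(s<45)&(n>14); y+=np.degrees(np.arctan(np.polyfit(s[L],n[L],1)[0]))*0.5+np.degrees(np.arctan(t[0]))*0.5
    o=o+np.array([-e[1],e[0]])*(np.percentile(n[hd],1)+np.percentile(n[hd],99))/2
E
```

```text
166.0 [ 490. -131.] tube fit [0.02530034 0.44418125] handle slope [ 0.0362033  21.60038557] trig n [-25.38483857 -17.9874814 ] handle n [17.54777419 26.01065417] head n [-31.63730202  38.76022041] rear s [-57.58402312 -41.12846419]
167.8294822080111 [ 489.13840504 -134.45566864] tube fit [-0.00541797 -3.2255479 ] handle slope [1.37160560e-03 1.80172661e+01] trig n [-29.09692222 -21.6242476 ] handle n [14.36498878 22.16414442] head n [-39.16712313  31.29560178] rear s [-57.85708649 -40.31174711]
167.6562377343493 [ 489.9681493  -130.60836613] tube fit [-0.00255272  0.72390173] handle slope [5.27455217e-03 2.19519525e+01] trig n [-25.09946046 -17.72561056] handle n [18.29376551 26.08505432] head n [-34.8691721   35.61011034] rear s [-58.03043532 -40.7647068 ]
```

```bash
python3 -m pendant '0.1 -0.006 -0.164 -0.02 0 0;0.3 -0.006 -0.164 -0.02 0 0;0.5 -0.006 -0.164 -0.02 0 0;0.7 -0.006 -0.164 -0.02 0 0;0.85 -0.006 -0.164 -0.02 0 0;0.92 -0.006 -0.164 -0.02 0 0;0.938 -0.006 -0.164 -0.02 0 0;0.938 -0.006 -0.164 -0.02 0 0'
python3 -m pendant '0 0 0 0 0 0;0 0 0 0 0 0;0 0 0 0 0 0;0 0 0 0 0 0;0 0 0 0 0 0;0 0 0 0 0 0;0 0 0 0 0 0;0 0 0 0 0 0' -1 4.5
```

```text
time: 3.7
ee_pos: [0.4897, -0.1315, 0.0078]
eef_rot: [0.077, 0.703, -0.077, 0.703]
ft_force: [0.3, 0.3, 0.4]
width: 0.0869
time: 4.5
ee_pos: [0.4897, -0.1325, 0.0082]
eef_rot: [0.077, 0.703, -0.077, 0.703]
ft_force: [-0.3, 0.2, 4.2]
width: 0.0521
```

```bash
python3 -m pendant '-0.03 0 0 0 0 0;-0.06 0 0 0 0 0;-0.06 0.09 -0.07 0 0 0;-0.06 0.18 -0.14 0 0 0;-0.06 0.27 -0.2 0 0 0;-0.06 0.36 -0.27 0 0 0;-0.06 0.45 -0.34 0 0 0;-0.06 0.533 -0.405 0 0 0'
python3 - <<'E'
from h import *
p,d,c=cap("side"); cv2.imwrite("pics/s1.png",cv2.resize(p[150:350,200:480],None,fx=2.8,fy=2.8)); print(r.read_state()["joint_positions"],r.read_state()["ft_force"],r.read_state()["width"])
E
```

```text
time: 5.3
ee_pos: [0.4191, 0.0205, 0.0235]
eef_rot: [0.077, 0.703, -0.077, 0.703]
ft_force: [0.1, -0.0, -1.8]
width: 0.0522
[-0.5143216   0.11169342  0.36560318  2.20558165 -0.05594166  0.83326827
  1.24200569] [-1.18662534  3.85567701 -1.99698467] 0.05188106681221539
```

View pics/s1.png

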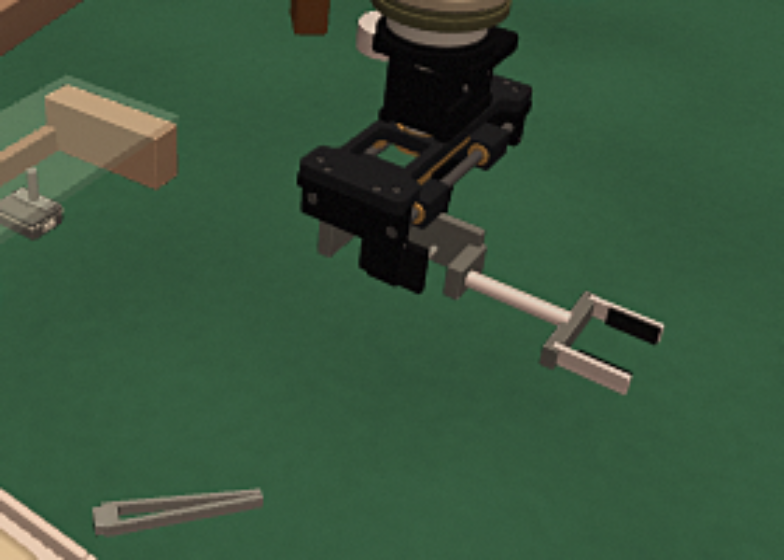

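The side view shows the reacher lifted level, jaws at (600,340) in the crop, and the tweezers clear. Next I swing it round about the tool axis.

```bash
for i in 1; do python3 -m pendant '0 0 0 0.05 0 0;0 0 0 0.14 0 0;0 0 0 0.23 0 0;0 0 0 0.32 0 0;0 0 0 0.42 0 0;0 0 0 0.52 0 0;0 0 0 0.62 0 0;0 0 0 0.69 0 0'; python3 -m pendant '0 0 0 0.09 0 0;0 0 0 0.18 0 0;0 0 0 0.27 0 0;0 0 0 0.36 0 0;0 0 0 0.45 0 0;0 0 0 0.54 0 0;0 0 0 0.62 0 0;0 0 0 0.69 0 0'; done
python3 -c "
from h import *;s=r.read_state();print(s['joint_positions'],s['width'],s['ft_force'])"
```

```text
time: 6.15
ee_pos: [0.4198, 0.0193, 0.0234]
eef_rot: [0.417, 0.571, -0.416, 0.571]
ft_force: [0.1, 0.4, -1.5]
width: 0.0521
time: 6.95
ee_pos: [0.4198, 0.0193, 0.0235]
eef_rot: [0.645, 0.291, -0.644, 0.291]
ft_force: [0.7, 0.2, -1.5]
width: 0.0518
[-0.66885761  0.11851734  0.54164486  2.20897411 -0.08281662  0.83224262
 -0.79764187] 0.051840989400894336 [ 0.70600232  0.22406487 -1.53708935]
```

```bash
python3 -m pendant '0 0 0 0.09 0 0;0 0 0 0.18 0 0;0 0 0 0.27 0 0;0 0 0 0.36 0 0;0 0 0 0.45 0 0;0 0 0 0.54 0 0;0 0 0 0.62 0 0;0 0 0 0.687 0 0'; python3 -m pendant '0 -0.06 0 0 0 0;0 -0.14 0 0 0 0;0 -0.22 0 0 0 0;0 -0.3 0 0 0 0;0 -0.38 0 0 0 0;0.02 -0.43 0.006 0 0 0;0.05 -0.43 0.006 0 0 0;0.05 -0.43 0.006 0 0 0'
python3 - <<'E'
from h import *
p,d,c=cap("wrist"); cv2.imwrite("pics/w4.png",p); np.savez("pics/w4.npz",p=p,d=d,**{k:np.array(c[k]) for k in("camera_matrix","rvec","tvec")})
s=r.read_state();print(s['joint_positions'],s['width'],s['ft_force'],s['ee_pos'])
E
```

```text
time: 7.75
ee_pos: [0.4198, 0.0193, 0.0234]
eef_rot: [0.704, -0.064, -0.704, -0.065]
ft_force: [0.5, -0.5, -1.6]
width: 0.0514
time: 8.55
ee_pos: [0.4362, 0.1244, 0.0094]
eef_rot: [-0.704, 0.063, 0.705, 0.062]
ft_force: [-0.3, 0.4, -1.4]
width: 0.052
[-0.87693072  0.22959308  0.54362868  2.13580875 -0.16129615  0.81676146
 -1.98337695] 0.05212669259701799 [-0.45467838  0.0196822  -1.22367935] [0.43643625 0.12415188 0.00982264]
```

View pics/w4.png

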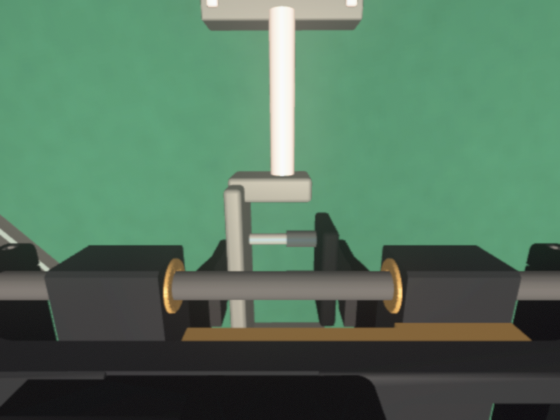

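The wrist view shows the reacher straight in the gripper, tube along u≈283 and head spanning u 203–361. Working out its axis against the case.

```bash
python3 - <<'E'
from h import *
f=np.load("pics/w4.npz"); W=pts(f["d"],f)*1000; z=W[...,2]
hd=(z>6)&(z<20); hd[24:]=False; Q=W[hd]
print("head",len(Q),Q.min(0),Q.max(0))
t=np.zeros_like(hd); t[20:170,265:302]=True; t&=z>8; q=W[t]; v,u=np.nonzero(t)
s=[(v0,W[v0][(t[v0])].mean(0)) for v0 in range(24,170,20)]; S=np.array([a for _,a in s]); print(np.round(S,1))
k=np.polyfit(S[:,0],S[:,1],1); print("yaw tube",np.degrees(np.arctan(k[0])), "z slope",np.polyfit(S[:,0],S[:,2],1)[0])
print("line y at case x703:",np.polyval(k,703)," head top z",np.percentile(Q[:,2],90))
st=r.read_state(); Rm=R.from_quat(st["eef_rot"]).as_matrix(); print("tooly yaw",np.degrees(np.arctan2(Rm[1,1],Rm[0,1])),"toolx",Rm[:,0])
p,d,c=cap("scene"); np.savez("pics/sc1.npz",p=p,d=d,**{k:np.array(c[k]) for k in("camera_matrix","rvec","tvec")})
cv2.imwrite("pics/sc1.png",cv2.resize(p[150:270,200:400],None,fx=4,fy=4,interpolation=cv2.INTER_CUBIC))
E
```

```text
head 3688 [545.81053335  67.56233     10.5980061 ] [566.53131866 139.63373748  19.99911891]
[[550.2 104.2  16.9]
 [541.8 106.4  19.3]
 [533.8 107.9  19.5]
 [525.4 109.1  19.4]
 [516.9 110.7  19.3]
 [508.  112.3  19.5]
 [498.8 113.7  19.2]
 [489.3 115.4  19.4]]
yaw tube -10.162060088355327 z slope -0.023747261319957337
line y at case x703: 77.26665978152653  head top z 17.771794809217113
tooly yaw -100.24052255437533 toolx [-0.00152767 -0.00124472 -0.99999806]
```

View pics/sc1.png

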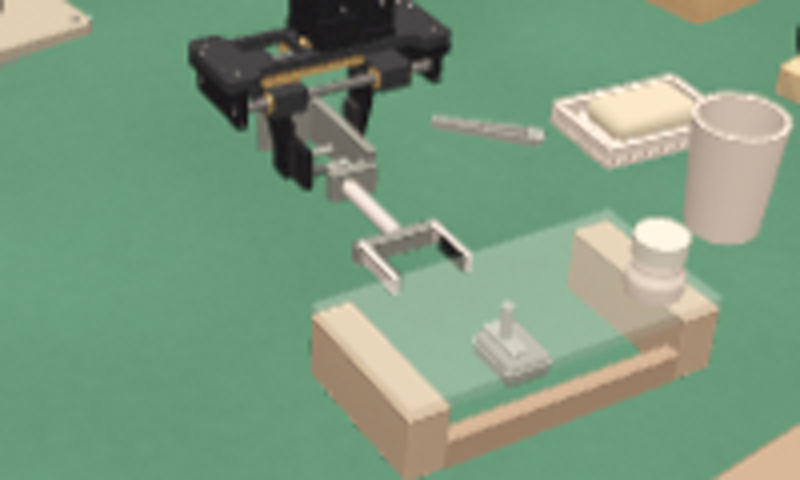

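The view shows the jaws squarely in front of the shelf, in line with the case (axis misses the case centre by about 1 mm). Advancing.

```bash
python3 -m pendant '0.003 -0.005 -0.05 0 0 0;0.003 -0.005 -0.12 0 0 0;0.003 -0.005 -0.19 0 0 0;0.003 -0.005 -0.26 0 0 0;0.003 -0.005 -0.32 0 0 0;0.003 -0.005 -0.37 0 0 0;0.003 -0.005 -0.37 0 0 0'; python3 -m pendant '0 0 -0.02 0 0 0;0 0 -0.04 0 0 0;0 0 -0.06 0 0 0;0 0 -0.084 0 0 0;0 0 -0.084 0 0 0;0 0 -0.084 0 0 0'
python3 - <<'E'
from h import *
for n,(a,b,cc,dd) in {"scene":(180,270,230,390),"side":(170,270,140,320)}.items():
    p,d,c=cap(n); cv2.imwrite(f"pics/{n}2.png",p)
    globals()[n]=cv2.resize(p[a:b,cc:dd],(640,300),interpolation=cv2.INTER_CUBIC)
cv2.imwrite("pics/both2.png",np.vstack([scene,side])); s=r.read_state(); print(s["ft_force"],s["ee_pos"],s["width"])
E
```

```text
time: 9.35
ee_pos: [0.5304, 0.1094, 0.01]
eef_rot: [0.705, -0.063, -0.704, -0.063]
ft_force: [0.1, -0.6, -1.0]
width: 0.0517
time: 9.95
ee_pos: [0.549, 0.1067, 0.0097]
eef_rot: [-0.704, 0.063, 0.704, 0.063]
ft_force: [-0.4, -0.3, -2.3]
width: 0.052
[ 0.22821071  0.27433302 -1.89171705] [0.5488103  0.10680066 0.00969505] 0.052150251198477486
```

View pics/both2.png

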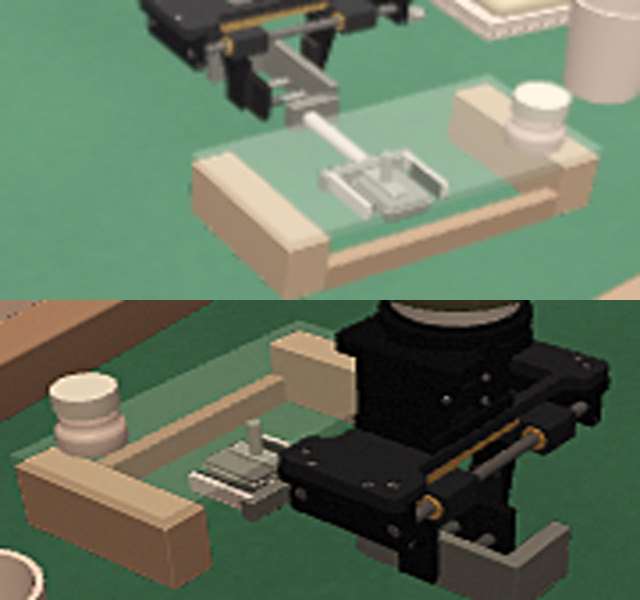

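Both views show the jaws on either side of the case, with no contact force. Squeezing in stages.

```bash
Q='0 0 0 0 0 0;0 0 0 0 0 0;0 0 0 0 0 0'
python3 -m pendant '0.004 0 0 0 0 0;0.004 0 0 0 0 0;0.004 0 0 0 0 0' -1 9 | grep -E 'width|force'
python3 -m pendant '0 0 0 0 0 0;0 0 0 0 0 0;0 0 0 0 0 0' -1 12 | grep -E 'width|force'
python3 -m pendant '0 0 0 0 0 0;0 0 0 0 0 0;0 0 0 0 0 0' -1 14.5 | grep -E 'width|force'
python3 -m pendant '0 0 0 0 0 0;0 0 0 0 0 0;0 0 0 0 0 0' -1 17 | grep -E 'width|force'
python3 -m pendant '0 0 0 0 0 0;0 0 0 0 0 0;0 0 0 0 0 0' -1 20
```

```text
ft_force: [0.2, -0.5, -0.8]
width: 0.0456
ft_force: [0.4, 0.7, -2.4]
width: 0.0398
ft_force: [0.1, -1.3, -1.4]
width: 0.037
ft_force: [0.4, -3.8, -1.5]
width: 0.034
time: 11.55
ee_pos: [0.5492, 0.1065, 0.0088]
eef_rot: [0.704, -0.063, -0.704, -0.063]
ft_force: [0.5, -3.9, -2.3]
width: 0.0339
```

```bash
python3 -m pendant '0 0.003 0 0 0 0;0 0.003 0 0 0 0;0 0.003 0 0 0 0' -1 20 | grep -E 'width|force|pos'
python3 -m pendant '0 0 0 0 0 0;0 0 0 0 0 0;0 0 0 0 0 0' -1 22.5 | grep -E 'width|force'
python3 -m pendant '0 0 0 0 0 0;0 0 0 0 0 0;0 0 0 0 0 0' -1 25
```

```text
ee_pos: [0.5491, 0.1061, 0.0088]
ft_force: [0.4, -3.8, -1.8]
width: 0.0341
ft_force: [0.8, -3.2, -1.6]
width: 0.0337
time: 12.45
ee_pos: [0.549, 0.106, 0.0088]
eef_rot: [0.704, -0.063, -0.704, -0.063]
ft_force: [0.8, -2.9, -1.8]
width: 0.0335
```

```bash
python3 -m pendant '0 0 0.008 0 0 0;0 0 0.02 0 0 0;0 0 0.035 0 0 0;0 0 0.05 0 0 0;0 0 0.07 0 0 0;0 0 0.09 0 0 0;0 0 0.11 0 0 0;0 0 0.13 0 0 0'
python3 - <<'E'
from h import *
for n,(a,b,cc,dd) in {"scene":(180,270,230,390),"side":(170,270,140,320)}.items():
    p,d,c=cap(n)
    globals()[n]=cv2.resize(p[a:b,cc:dd],(640,300),interpolation=cv2.INTER_CUBIC)
cv2.imwrite("pics/both3.png",np.vstack([scene,side])); s=r.read_state(); print(s["ft_force"],s["ee_pos"],s["width"])
E
```

```text
time: 13.25
ee_pos: [0.5179, 0.1126, 0.0092]
eef_rot: [0.705, -0.062, -0.703, -0.063]
ft_force: [5.4, -2.0, -3.3]
width: 0.0336
[ 1.56566117 -0.7510164  -2.79436672] [0.51708411 0.11270657 0.00906564] 0.03308664471844097
```

View pics/both3.png

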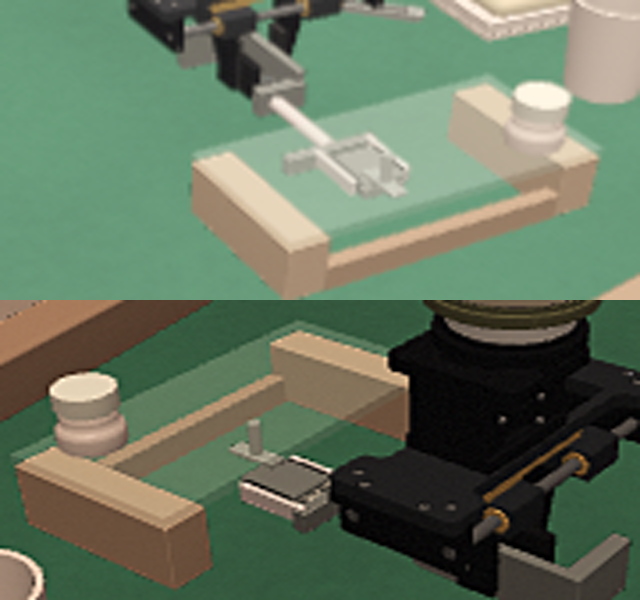

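The case is moving out with the jaws, and the keeper now bears only on its back edge. Drawing on.

```bash
python3 -m pendant '0 0 0.03 0 0 0;0 0 0.07 0 0 0;0 0 0.12 0 0 0;0 0 0.17 0 0 0;0 0 0.22 0 0 0;0 0 0.27 0 0 0;0 0 0.31 0 0 0;0 0 0.34 0 0 0'
python3 -m pendant '0 0 0 0 0 0;0 0 0 0 0 0;0 0 0 0 0 0'
python3 - <<'E'
from h import *
for n,(a,b,cc,dd) in {"scene":(160,260,200,380),"side":(170,290,140,390)}.items():
    p,d,c=cap(n)
    globals()[n]=cv2.resize(p[a:b,cc:dd],(640,300),interpolation=cv2.INTER_CUBIC)
cv2.imwrite("pics/both4.png",np.vstack([scene,side])); s=r.read_state(); print(s["ft_force"],s["ee_pos"],s["width"],s["joint_positions"])
E
```

```text
time: 14.15
ee_pos: [0.4322, 0.1271, 0.0088]
eef_rot: [-0.704, 0.062, 0.704, 0.063]
ft_force: [-0.5, 0.5, -1.0]
width: 0.0332
time: 14.45
ee_pos: [0.4337, 0.1267, 0.0089]
eef_rot: [0.704, -0.063, -0.704, -0.063]
ft_force: [0.2, 0.5, -2.0]
width: 0.0331
[ 0.0161121   0.46442516 -1.59470666] [0.43364245 0.12659205 0.0087609 ] 0.03331359046411385 [-0.88806654  0.22617553  0.54720414  2.14300345 -0.16136314  0.81097099
 -1.98950264]
```

View pics/both4.png

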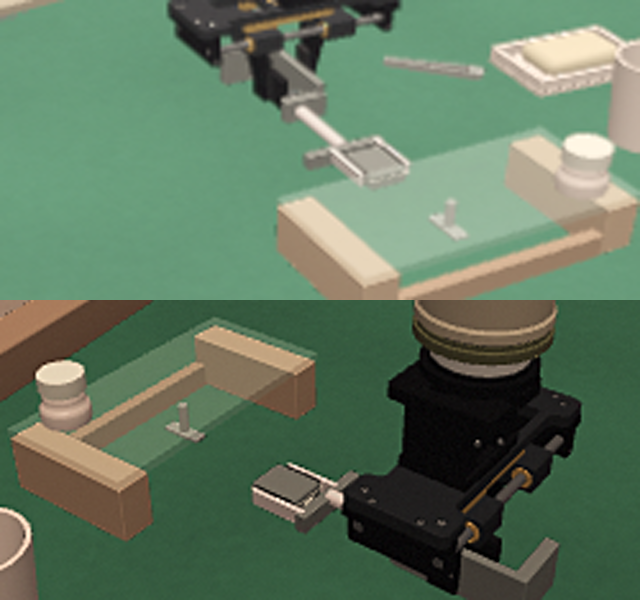

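The case is wholly out on the open ledge in the jaws, about 127 mm before the shelf centre. Setting down and easing the grip.

```bash
python3 -m pendant '0.002 0 0 0 0 0;0.004 0 0 0 0 0;0.004 0 0 0 0 0' -1 20 | grep -E 'width|force|pos'
python3 -m pendant '0 0 0 0 0 0;0 0 0 0 0 0;0 0 0 0 0 0' -1 15 | grep -E 'width|force'
python3 -m pendant '0 0 0 0 0 0;0 0 0 0 0 0;0 0 0 0 0 0' -1 11 | grep -E 'width|force'
python3 -m pendant '0 0 0 0 0 0;0 0 0 0 0 0;0 0 0 0 0 0' -1 8 | grep -E 'width|force'
python3 -m pendant '0 0 0 0 0 0;0 0 0 0 0 0;0 0 0 0 0 0;0 0 0 0 0 0' -1 4.5 | grep -E 'width|force'
python3 -m pendant '0 0 0 0 0 0;0 0 0 0 0 0;0 0 0 0 0 0;0 0 0 0 0 0;0 0 0 0 0 0;0 0 0 0 0 0' 0.6
python3 - <<'E'
from h import *
p,d,c=cap("side"); cv2.imwrite("pics/s5.png",cv2.resize(p[170:290,140:390],(750,360),interpolation=cv2.INTER_CUBIC))
E
```

```text
ee_pos: [0.4336, 0.1267, 0.0083]
ft_force: [-4.3, -2.0, 9.3]
width: 0.0336
ft_force: [-3.0, -1.2, 7.1]
width: 0.034
ft_force: [-4.1, -4.6, 10.4]
width: 0.0362
ft_force: [-3.1, -5.3, 10.2]
width: 0.0425
ft_force: [-1.0, -3.5, 5.9]
width: 0.0516
time: 16.75
ee_pos: [0.4333, 0.1268, 0.0078]
eef_rot: [-0.704, 0.063, 0.704, 0.063]
ft_force: [-0.0, 0.2, 0.1]
width: 0.0697
```

Released, and the tool force is zero. The picture limit is reached, so the remaining checks are numeric. Lifting straight up at the full opening.

```bash
python3 -m pendant '0 0 0 0 0 0;0 0 0 0 0 0;-0.05 0 0 0 0 0;-0.15 0 0 0 0 0;-0.3 0 0 0 0 0;-0.45 0 0 0 0 0;-0.6 0 0 0 0 0;-0.75 0 0 0 0 0' 1
python3 -m pendant '-0.1 0 0 0 0 0;-0.2 0 0 0 0 0;-0.2 0 0 0 0 0'
python3 - <<'E'
from h import *
a=np.radians(-9.37); S=np.array([[np.cos(a),-np.sin(a)],[np.sin(a),np.cos(a)]]); o=np.array([711.6,71.5]); b=np.radians(-10.1); e=np.array([np.cos(b),np.sin(b)]); n_=np.array([-e[1],e[0]])
org=np.array([433.3,126.8])
for n in("scene","side","wrist"):
    p,d,c=cap(n); W=pts(d,c)*1000; z=W[...,2]; s=(W[...,:2]-org)@e; t=(W[...,:2]-org)@n_
    near=(d>0)&(s>-75)&(s<200)&(abs(t)<60)
    def rep(l,m): print(n,l,m.sum(), *( [np.round(np.percentile(q[m],[2,50,98]),1) for q in(s,t,z)] if m.sum()>5 else []))
    rep("trigger",near&(abs(s)<25)&(t<-8)&(z>30)&(z<48)); rep("handle",near&(abs(s)<25)&(t>8)&(z>30)&(z<48))
    rep("head",near&(s>112)&(s<131)&(z>8)&(z<25)); C=near&(s>136)&(s<190)&(abs(t)<21)&(z>10)&(z<28); rep("case",C)
    rep("jaw+",near&(s>140)&(s<180)&(t>22)&(z>10)&(z<25)); rep("jaw-",near&(s>140)&(s<180)&(t<-22)&(z>10)&(z<25))
    if C.sum()>5: print("  case shelf frame",(np.array([W[...,0][C].mean(),W[...,1][C].mean()])-o)@S, "slopes",np.round(np.linalg.lstsq(np.c_[s[C],t[C],np.ones(C.sum())],z[C],rcond=None)[0],3))
    ok=(d>0)&(z>6)&(z<130)&(W[...,0]>300)&(W[...,0]<1100)&(abs(W[...,1])<500)
    k,l,q,_=cv2.connectedComponentsWithStats(ok.astype(np.uint8))
    if n!="wrist":
      for i in range(1,k):
        if q[i,4]>100: rc=cv2.minAreaRect(W[l==i][:,:2].astype(np.float32)); print("   ",q[i],np.round(rc[0]),np.round(rc[1]))
E
```

```text
time: 17.6
ee_pos: [0.4332, 0.1262, 0.1978]
eef_rot: [0.705, -0.063, -0.704, -0.063]
ft_force: [-0.2, 0.5, -0.7]
width: 0.0873
time: 17.9
ee_pos: [0.4347, 0.1269, 0.2492]
eef_rot: [0.706, -0.062, -0.703, -0.064]
ft_force: [0.2, 0.0, -0.9]
width: 0.087
scene trigger 30 [-18.8   1.7  22.1] [-28.6 -25.2 -20.5] [30.2 36.1 38.4]
scene handle 29 [-23.6  -0.6  21.3] [15.8 17.9 23.6] [31.4 36.8 39.3]
scene head 67 [113.5 126.  130.8] [-36.9  -6.5  26.8] [ 8.5 13.6 19. ]
scene case 88 [141.5 158.8 174.9] [-18.2  -5.1  12.3] [10.9 15.9 18. ]
scene jaw+ 23 [141.  156.4 174.1] [22.7 25.2 28.9] [11.5 14.5 17.1]
scene jaw- 26 [142.9 157.9 174.3] [-36.6 -33.7 -28.2] [11.  14.8 17.2]
  case shelf frame [-125.99838763    2.70893226] slopes [1.1000e-02 5.3000e-02 1.4275e+01]
    [ 264  169  134  100 5948] [631. 187.] [406. 423.]
    [416 184  29  44 859] [828. 346.] [59. 39.]
    [  147   205   349   215 11816] [917.   4.] [993.  52.]
    [ 131  260   43   54 1464] [ 596. -361.] [ 67. 157.]
    [ 126  333   43   66 1703] [ 804. -461.] [69. 65.]
side trigger 152 [-20.9   0.8  24.3] [-25.9 -19.4 -17.1] 
[... 638 characters left out ...]
95. 120.] [ 73. 239.]
    [ 103  253   53   69 2802] [680. 327.] [70. 72.]
    [ 125  321  110   99 4989] [545. 387.] [126.  87.]
    [233 325  61  15 328] [472. 278.] [95. 18.]
wrist trigger 269 [-21.7   1.7  24.4] [-25.9 -22.  -18.3] [34.6 38.5 40. ]
wrist handle 272 [-23.7   0.9  23.8] [18.  21.7 25.7] [37.3 39.5 41.4]
wrist head 668 [113.4 122.8 129.1] [-34.8  -1.5  32.8] [13. 16. 20.]
wrist case 1222 [136.7 157.8 178.1] [-16.6  -0.4  16. ] [13.2 17.7 19.7]
wrist jaw+ 190 [140.6 156.8 172.5] [24.7 27.8 31. ] [15.3 16.7 18.6]
wrist jaw- 197 [141.  155.6 171.8] [-34.2 -30.7 -27.4] [12.  16.6 18.6]
  case shelf frame [-126.05412333    7.07024893] slopes [ 6.0000e-03 -1.2000e-02  1.6569e+01]
```

All the readings agree, so I'm handing in.

```bash
python3 -c "
from bench import r,close_job
print(r.read_state()['ft_force'],close_job())"
```

```text
the job is handed in; nothing more can be done
[-0.41105268  0.36426795 -0.17371555] None
```

The floss case is out on the open ledge, and the reacher is laid down flat with its jaws open and let go. The job was handed in at about 18 s of the 54 s allowed; it returned no verdict.

**What I did:** I picked up the reacher with a 4.5 N grip, swung it round about 178° and slid its open jaws over the case under the shelf. I squeezed in stages to a 25 N grip, about 10 N at the jaws by the spring figures. Then I drew the case out 117 mm, eased the grip off, released the tool and lifted clear.

**Last checks (camera depth):**
- **Case:** its centre is about 126 mm before the shelf's centre, with its top at about 18 mm. The overhead wrist camera shows it level within about 0.01 rad.
- **Reacher:** head top at 16 mm and plate tops at 39–40 mm, so it lies flat. The trigger is back at its free position and the jaws stand about 9 mm clear of the case on each side.
- **Robot:** the gripper is about 0.25 m up, touching nothing.
- **Other things:** the perfume bottle, tweezers, soap dish, cup and tin were within about 2 mm of where they stood, as far as each showed clearly. The jar I only saw unmoved in the pictures before release, and did not measure on its own.

**What disagreed or could not be checked:**
- The side camera gave a case tilt of 0.05–0.07 rad from sparse, oblique points that included side faces, so I trusted the wrist camera instead.
- A 3–4 N sideways force showed while squeezing, so the two jaws pressed unevenly. By that estimate the harder jaw stayed under 16 N.
- I had used all 12 pictures by the release, so the final state was checked by numbers only.

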